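# Press three ejector pins home in order

### The arm

A 6-joint arm with a two-finger parallel gripper is mounted at the origin on a cart in front of the work surface, level with it; the furniture and walls round the work are solid. World frame = base frame: x ahead of the robot, y to its left, z up, the work surface at z = 0. Lengths are in m, angles in rad, forces in N, time in s.
With the tool pointing down it reaches from about 0.35 to 0.875 m from the base axis. Payload 4.2 kg.
Tool frame: the origin (TCP) lies between the finger pads; the fingertips stand 11 mm ahead of it and the grasp point (between the pads) lies 8 mm behind it (finger_overhang is the distance from the TCP to the fingertips, in m); z points along the fingers, y is the line along which they close (so a half turn about z gives the same grasp; the last joint's range is limited). The gripper opens to 87 mm and grips with 3 to 60 N. Pads are 19 mm wide; open, the fingers measure 117 mm over their backs; the gripper's body (75 mm by 190 mm) begins 51 mm behind the grasp point.
Start: joints at [1.397, 0.385, 0.008, 0, -1.194, -0.259], TCP at [0.262, 0.567, 0.234] pointing down, gripper open.
Joint ranges: [-3.14, 3.14], [-1.21, 2.06], [-1.07, 1.41], [-3.16, 2.05], [-2.99, -0.16], [-3.1, 3.1]. Speed limits (rad/s): [2.79, 2.79, 3.14, 3.14, 3.14, 3.14].

### API

Orientations are given as a rotation vector (axis times angle).
In Python, from rig import * gives the robot as it stands. The module is installed in compiled form; this text tells all that it offers.
- The arm moves only by the tool servo_tool, never from a script. Its argument "increments" is a list of rows, each an object of numbers: "tx", "ty", "tz": the shift along the tool's x, y, z in cm; "ax", "ay", "az": the turn, a rotation vector about the tool's x, y, z in rad. A call has 1 to 5 rows; each row shifts and turns the commanded pose from where the row before left it, along the tool's axes as they then stand; what a row does not reach is not made up. A row lasts 1/8 s, in which the tool goes at most 62.5 mm and 10.7 degrees, less where a joint would pass 70% of its speed; a pose out of reach is approached as far as the arm can. A call is refused whole if a number of a shift passes 6.25 or a number of a turn 0.188, either way. A call with a gripper value outside its range is refused whole. "grip" is the closure, from -1 (fully open) to 1 (shut), so that 0 is half open, set as the call begins (left out, the last holds). The fingers move at their own pace and stop on an object; the grip force is fixed at half the most. Time passes only in rows, so rows that do not move let the fingers close. It gives the time, the measured TCP pose, the force, the opening and the grip force at its end, in the units of the state.
- observe(): the state, without advancing time (a new reading comes with each control period).
- capture(name): name is "scene" or "top" or "wrist"; returns a dict with "color" (420x560x3 uint8, blue, green, red), "mtx" (3x3 intrinsics, pixels), "dist" ([k1, k2, p1, p2, k3] as OpenCV has them; the pictures are not rectified), "world_to_cam" (4x4, takes a point from world to camera coordinates). Camera axes: x right, y down, z forward; pixel columns grow to the right and rows downward; lengths in m; the calibration is good to about 2 mm. A picture is of the moment at which its call begins. There is no depth.
- job_done(): hands the job in; it is judged then, once.
The state is a dict: "t": time; "joint_pos": joint angles; "dq": joint speeds; "effort": joint torques, N m; "tool_pos": TCP position; "tcp_rot": TCP orientation; "contact_force": force on the tool from outside, world axes, zero at the start; "moment": the same for the moment, N m; "width": opening from 0.0 (shut) to 1.0 (fully open); "grasp_force": force on a finger pad.
Only numpy, scipy, OpenCV 4.12 (cv2) and the standard library are available. Lean on these libraries where they do the work, as an engineer would, in place of code of your own. Each camera call takes 0.05 s, during which the arm holds its last target. There are 200 camera calls.

### The job

Get the three mould inserts on the bench ready for the next shot: their ejector pins stand out and must be pressed home from above with the fingertips, one after another, first the round pin, then the square one, then the oblong one. Press each lightly, only until the pin is down, so that the sprung insert round it is not driven down into its holder. Grasp and lift nothing, leave all the other things on the bench where they are, and finish with the hand clear.

Things in the scene. Friction and masses are not known exactly. Their poses are not given: they have to be found in the camera images.
- holder_round: Round holder (flange 68 mm across, body 50 mm) with a round insert 40 mm across and a round pin 16 mm across. Dark steel holder screwed to the bench, top 30 mm above the bench; the aluminium insert stands 12 mm out of it (face 42 mm above the bench); the steel pin stands upright in the middle. Origin: centre of the underside, z up.
- pin_round_top (a point): Centre of the flat top of the round pin: 58 mm above the bench when fully out, 44 mm when fully home.
- pin_round (a joint): How far the round pin is pushed down, m: 0 fully out, 0.014 fully home (top 2 mm above the insert's face). Moves with about 4 N and stays where it is left.
- insert_round (a joint): How far the round insert has sunk into its holder, m: 0 normally, at most 0.006. Stiffly sprung: stays at 0 up to about 12 N of downward push, then sinks 1 mm for each further 2.5 N; comes back by itself.
- holder_square: Square holder (flange 64 x 64 mm, body 48 mm) with a square insert 40 x 40 mm and a square pin 16 x 16 mm. Dark steel holder screwed to the bench, top 30 mm above the bench; the aluminium insert stands 12 mm out of it (face 42 mm above the bench); the steel pin stands upright in the middle. Origin: centre of the underside, z up.
- pin_square_top (a point): Centre of the flat top of the square pin: 58 mm above the bench when fully out, 44 mm when fully home.
- pin_square (a joint): How far the square pin is pushed down, m: 0 fully out, 0.014 fully home (top 2 mm above the insert's face). Moves with about 4 N and stays where it is left.
- insert_square (a joint): How far the square insert has sunk into its holder, m: 0 normally, at most 0.006. Stiffly sprung: stays at 0 up to about 12 N of downward push, then sinks 1 mm for each further 2.5 N; comes back by itself.
- holder_oblong: Oblong holder (flange 40 x 84 mm, body 38 x 66 mm, long along its y) with an oblong insert 26 x 56 mm and an oblong pin 11 x 30 mm (pin also long along y). Dark steel holder screwed to the bench, top 30 mm above the bench; the aluminium insert stands 12 mm out of it (face 42 mm above the bench); the steel pin stands upright in the middle. Origin: centre of the underside, z up.
- pin_oblong_top (a point): Centre of the flat top of the oblong pin: 58 mm above the bench when fully out, 44 mm when fully home.
- pin_oblong (a joint): How far the oblong pin is pushed down, m: 0 fully out, 0.014 fully home (top 2 mm above the insert's face). Moves with about 4 N and stays where it is left.
- insert_oblong (a joint): How far the oblong insert has sunk into its holder, m: 0 normally, at most 0.006. Stiffly sprung: stays at 0 up to about 12 N of downward push, then sinks 1 mm for each further 2.5 N; comes back by itself.
- alu_cup: Bystander, loose: small turned aluminium cup, 33 mm across, 34 mm high. Origin: centre of its underside.
- paste_jar: Bystander, loose: jar with a black lid, 55 mm across, 46 mm high. Origin: centre of its underside.
- oilstone_block: Bystander, loose: grey oilstone block, 72 x 30 x 22 mm. Origin: centre of its underside.
- felt_wheel: Bystander, loose: white felt wheel, 43 mm across, with a thin spindle up to 50 mm. Origin: centre of its underside.
- calliper: Bystander, loose: calliper lying flat, 200 x 66 mm, 8 mm high, lying along its y. Origin: centre of its underside.

How it is judged:
By the outcome, as a careful person would: the job done as asked, in the order asked, and still so for the second after the job is handed in, with the robot touching nothing.
It also fails if it takes over 40 s, if anything falls off the work surface, if the arm or the gripper's body presses on something with over 40 N, if the wrist force passes 120 N, or if a joint passes its speed limit or range.

## Working session

There is one attempt and no reset: what is moved stays moved. The work goes in short steps, Python scripts to look and compute and a tool call to move; the robot and the scene stay as the last step left them, time stands still between calls to the robot, and variables do not carry over. Pictures are saved under pics/ and viewed, at most 10 in all, crops included, and the job is handed in when it is done.

Besides the shell and the picture viewer there is one more tool, called after ">>>" as name(argument=value, ...) on one line, values as JSON. servo_tool: Moves the arm, as the interface text tells. Its arguments: {"type":"object","properties":{"increments":{"type":"array"},"grip":{"type":"number"}},"required":["increments"]}

```bash
mkdir -p pics; python3 - <<'E'
from rig import *
import cv2,numpy as np
a=capture("scene");b=capture("top")
for n,c in(("scene",a),("top",b)):
    cv2.imwrite(f"pics/{n}.png",c["color"]); np.savez(n+".npz",**c)
    print(n,np.linalg.inv(c["world_to_cam"])[:3,3],c["mtx"][0,0],c["dist"])
o=observe();print(o)
E
```

```text
scene [-0.11926685 -0.5932013   0.8465335 ] 510.6766273743465 [-0.0329229  0.         0.         0.         0.       ]
top [0.45720661 0.02760648 0.99353688] 389.4207477667754 [-0.03744926  0.          0.          0.          0.        ]
{'t': 0.1, 'joint_pos': array([ 1.39659216e+00,  3.85477058e-01,  6.78247398e-03, -4.45274595e-04,
       -1.19401182e+00, -2.58588899e-01]), 'dq': array([-0.00076191, -0.00377995,  0.00297598,  0.00032293, -0.0002451 ,
        0.00121387]), 'effort': array([-4.68677772e-04, -3.91690564e+01,  1.87934446e+01,  4.23187807e+00,
        1.35038354e-02, -7.12720907e-05]), 'tool_pos': array([0.26190153, 0.56691352, 0.23257684]), 'tcp_rot': array([ 3.06638652e+00, -6.74374666e-01, -5.22673244e-04]), 'contact_force': array([-0.29701829, -0.46486535,  0.21187278]), 'moment': array([ 0.0120665 ,  0.02352504, -0.01178035]), 'grasp_force': 0.0, 'width': 1.0015898342684948}
```

View pics/top.png

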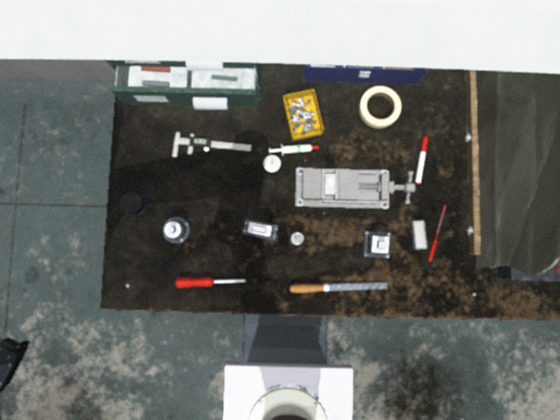

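View pics/scene.png

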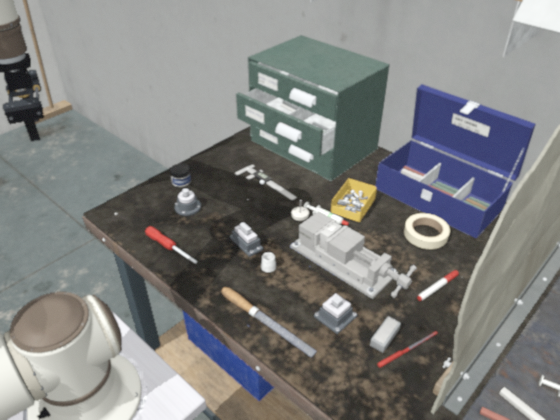

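The top view shows the round insert at about (174,230), the oblong at (260,229) and the square at (378,244). The cup is at (297,239), the jar at (134,203), and the vise is right of centre. I'll measure from enlarged crops.

```bash
cat > h.py <<'E'
import numpy as np,cv2
def ray(c,uv,z):
    u=cv2.undistortPoints(np.array([[uv]],float),c["mtx"],c["dist"])[0,0]
    M=np.linalg.inv(c["world_to_cam"]);d=M[:3,:3]@[u[0],u[1],1];o=M[:3,3]
    return o+d*(z-o[2])/d[2]
def pix(c,p):
    w=c["world_to_cam"];r=cv2.Rodrigues(w[:3,:3])[0]
    return cv2.projectPoints(np.array([p],float),r,w[:3,3],c["mtx"],c["dist"])[0].ravel()
E
python3 - <<'E'
from h import *
T=np.load("top.npz");S=np.load("scene.npz");out=[]
for n,uv in(("round",(174,230)),("oblong",(260,229)),("square",(378,244))):
    p=ray(T,uv,.05);q=pix(S,p);print(n,p,q)
    r=[]
    for c,(u,v) in((T,uv),(S,q)):
        u,v=int(u),int(v);r.append(cv2.resize(c["color"][v-22:v+22,u-22:u+22],(264,264),interpolation=cv2.INTER_CUBIC))
    out.append(np.vstack(r))
cv2.imwrite("pics/crops.png",np.hstack(out))
E
```

```text
round [0.47890328 0.28816577 0.05      ] [185.43255063 194.52786474]
oblong [0.48692348 0.07974779 0.05      ] [244.35505362 229.58070551]
square [ 0.45799746 -0.20664721  0.05      ] [332.5353248  299.88437453]
```

View pics/crops.png

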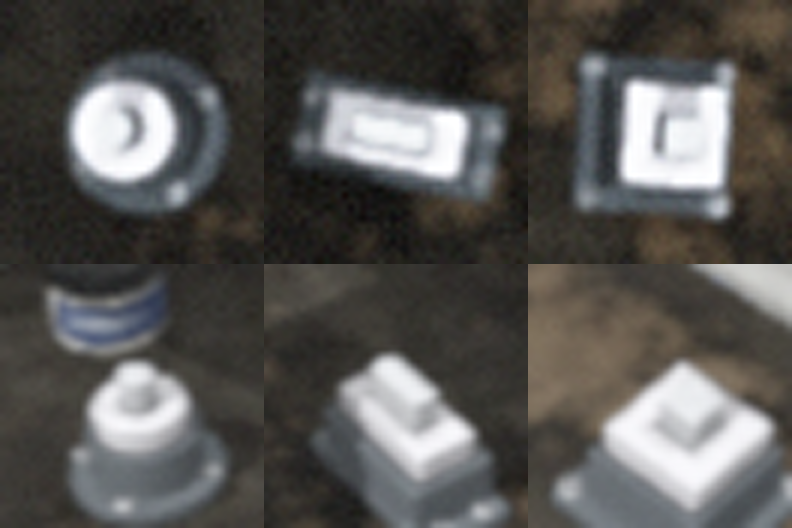

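```bash
python3 - <<'E'
from h import *
T=np.load("top.npz");S=np.load("scene.npz")
D={"round":((152,208,118,130),(163,172,135,108)),"oblong":((238,207,127,132),(222,207,141,117)),"square":((356,222,156,136),(310,277,162,144))}
for n,(t,s) in D.items():
    f=lambda q:(q[0]+q[2]/6-.5,q[1]+q[3]/6-.5)
    u0,v0=t[:2]
    m=(cv2.cvtColor(T["color"][v0:v0+44,u0:u0+44],cv2.COLOR_BGR2GRAY)>165).astype(np.uint8)
    cs=max(cv2.findContours(m,0,2)[0],key=cv2.contourArea)
    (cx,cy),wh,an=cv2.minAreaRect(cs);bp=cv2.boxPoints(((cx,cy),wh,an))
    w=[ray(T,(u0+x,v0+y),.042) for x,y in bp]
    print(n,"pinT",ray(T,f(t),.058)[:2].round(4),"pinS",ray(S,f(s),.058)[:2].round(4),"ins",np.mean(w,0)[:2].round(4),wh,[np.degrees(np.arctan2(*(w[i+1]-w[i])[1::-1])).round(1) for i in (0,1)])
E
```

```text
round pinT [0.4805 0.2929] pinS [0.4857 0.2968] ins [0.4802 0.2954] (15.0, 16.0) [np.float64(-88.4), np.float64(-177.2)]
oblong pinT [0.4878 0.0825] pinS [0.4907 0.081 ] ins [0.4863 0.0815] (23.05168342590332, 11.313708305358887) [np.float64(-6.2), np.float64(-96.6)]
square pinT [ 0.4578 -0.2131] pinS [ 0.4563 -0.2174] ins [ 0.4608 -0.2137] (17.103321075439453, 19.17412757873535) [np.float64(-4.1), np.float64(-93.0)]
```

>>> servo_tool(increments=[{"tx": 5, "ty": 2.5}, {"tx": 5, "ty": 2.5}, {"tx": 5, "ty": 2.5}, {"tx": 5, "ty": 2.5}, {"tx": 5, "ty": 2.5}], grip=1)

```text
schema error: expected keys tx, ty, tz, ax, ay, az
```

>>> servo_tool(increments=[{"tx": 4, "ty": 2, "tz": 1.5}, {"tx": 2, "ty": 1, "tz": 2}, {}])

```text
schema error: expected keys tx, ty, tz, ax, ay, az
```

```bash
cat > look.py <<'E'
import sys
from h import *
from rig import *
from scipy.spatial.transform import Rotation as R
n,x,y=sys.argv[1],float(sys.argv[2]),float(sys.argv[3])
o=observe();c=capture("wrist");np.savez("w_"+n+".npz",**c)
q=pix(c,[x,y,.058]);print(o["t"],o["tool_pos"],o["contact_force"],o["width"],"px",q)
m=R.from_rotvec(o["tcp_rot"]).as_matrix();print("X",m[:,0],"Z",m[:,2])
print("cm to go (tool)",m.T@(np.array([x,y,.058+.011])-o["tool_pos"])*100)
cv2.imwrite(f"pics/w_{n}.png",cv2.circle(c["color"].copy(),tuple(int(v) for v in q),3,(0,0,255),1))
E
python3 look.py round .482 .294
```

```text
0.1 [0.26190153 0.56691352 0.23257684] [-0.29701829 -0.46486535  0.21187278] 1.0015898342684948 px [ 462.70627434 -163.13753243]
X [ 9.07729001e-01 -4.19556971e-01  8.84758001e-05] Z [-7.38829518e-04 -1.80936717e-03 -9.99998090e-01]
cm to go (tool) [31.42780588 15.50679556 16.3907714 ]
```

View pics/w_round.png

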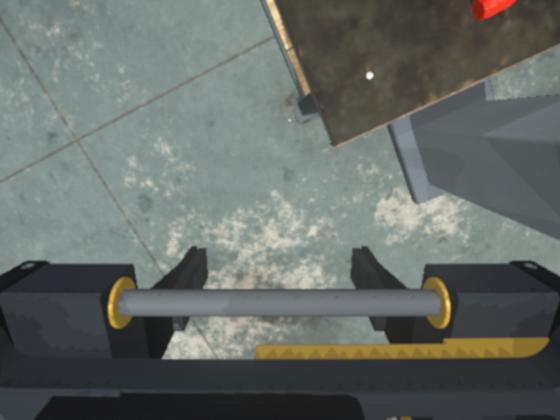

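The moves were refused because every key is required, so the wrist view shows only the floor and the bench corner at (335,145). I'll send them again in full.

>>> servo_tool(increments=[{"tx": 5, "ty": 2.5, "tz": 0, "ax": 0, "ay": 0, "az": 0}, {"tx": 5, "ty": 2.5, "tz": 0, "ax": 0, "ay": 0, "az": 0}, {"tx": 5, "ty": 2.5, "tz": 0, "ax": 0, "ay": 0, "az": 0}, {"tx": 5, "ty": 2.5, "tz": 0, "ax": 0, "ay": 0, "az": 0}, {"tx": 4, "ty": 2, "tz": 1, "ax": 0, "ay": 0, "az": 0}], grip=1)

```text
t: 0.78
tool_pos: [0.4309, 0.3563, 0.2241]
tcp_rot: [-3.067, 0.675, -0.001]
contact_force: [0.2, 0.9, 0.6]
width: 0.519
grasp_force: 0.0
```

>>> servo_tool(increments=[{"tx": 3, "ty": 1.5, "tz": 2, "ax": 0, "ay": 0, "az": 0}, {"tx": 0, "ty": 0, "tz": 1, "ax": 0, "ay": 0, "az": 0}, {"tx": 0, "ty": 0, "tz": 0, "ax": 0, "ay": 0, "az": 0}])

```text
t: 1.15
tool_pos: [0.4501, 0.3315, 0.1927]
tcp_rot: [3.067, -0.674, -0.002]
contact_force: [-0.1, 0.3, 1.0]
width: 0.177
grasp_force: 0.0
```

```bash
python3 look.py round .482 .294
```

```text
1.15 [0.45013561 0.33148607 0.19268508] [-0.06484256  0.32276136  1.02951025] 0.17725683172957593 px [300.39327611 161.77273296]
X [ 9.07755279e-01 -4.19499733e-01 -5.72076739e-04] Z [-0.00130396 -0.00145793 -0.99999809]
cm to go (tool) [ 4.47212246  2.04297379 12.36979425]
```

View pics/w_round.png

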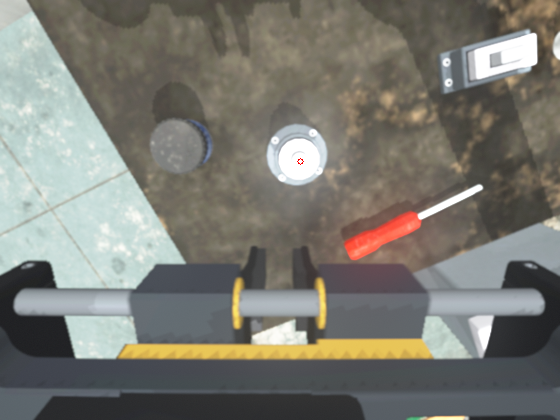

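The wrist view shows the round insert at (299,159), with the estimate at (300,162) on it. The oblong insert is at (502,58). I'll refine both from the bright inserts.

```bash
cat > ref.py <<'E'
import sys
from h import *
def ins(n,u,v,r=45):
    c=np.load("w_"+n+".npz");g=cv2.cvtColor(c["color"],cv2.COLOR_BGR2GRAY)
    u0,v0=max(u-r,0),max(v-r,0);g=g[v0:v+r,u0:u+r]
    m=(g>190).astype(np.uint8);m=cv2.morphologyEx(m,cv2.MORPH_OPEN,np.ones((5,5)))
    cs=max(cv2.findContours(m,0,2)[0],key=cv2.contourArea)
    (cx,cy),wh,a=cv2.minAreaRect(cs);bp=cv2.boxPoints(((cx,cy),wh,a))
    w=np.array([ray(c,(u0+x,v0+y),.042) for x,y in bp])
    e=[w[1]-w[0],w[2]-w[1]]
    print("centre",w.mean(0)[:2].round(4),"sides mm",[(np.linalg.norm(k)*1e3).round(1) for k in e],"dirs",[np.degrees(np.arctan2(k[1],k[0])).round(1) for k in e])
    x,y=int(u-u0),int(v-v0)
    return cv2.resize(c["color"][v0:v+r,u0:u+r],None,fx=5,fy=5,interpolation=cv2.INTER_CUBIC)
if __name__=="__main__":
    a=sys.argv;cv2.imwrite(f"pics/z_{a[1]}.png",ins(a[1],int(a[2]),int(a[3])))
E
python3 ref.py round 299 159; python3 -c "
from ref import *
ins('round',502,58,40)"
```

```text
centre [0.4836 0.2955] sides mm [np.float64(58.4), np.float64(51.7)] dirs [np.float64(-103.2), np.float64(169.9)]
centre [0.4903 0.0834] sides mm [np.float64(63.6), np.float64(32.1)] dirs [np.float64(-105.1), np.float64(179.1)]
```

View pics/z_round.png

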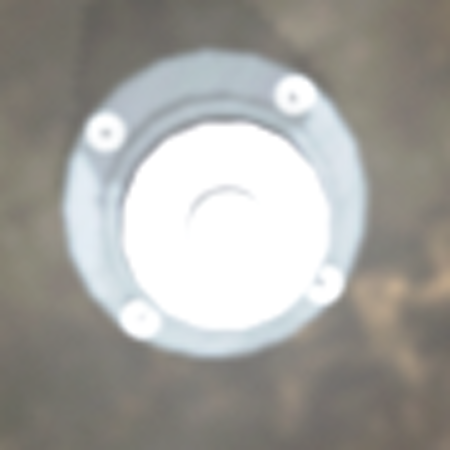

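The crop shows the insert circle centred at crop (226,225) and the pin's arc centre near (228,229).

```bash
python3 -c "
from h import *
c=np.load('w_round.npz');print(ray(c,(254+226/5-.5,114+225/5-.5),.042),ray(c,(254+228/5-.5,114+229/5-.5),.058))
m=np.array([[.9078,-.4195,0],[-.4195,-.9078,0],[0,0,-1]])
print(m@(np.array([.4825,.2955,.08])-[.45013561,.33148607,.19268508])*100)"
```

```text
[0.48327054 0.29405895 0.042     ] [0.48467019 0.2941831  0.058     ]
[ 4.44765496  1.90912927 11.268508  ]
```

>>> servo_tool(increments=[{"tx": 2.3, "ty": 1, "tz": 2, "ax": 0, "ay": 0, "az": 0}, {"tx": 2.3, "ty": 1, "tz": 4, "ax": 0, "ay": 0, "az": 0}, {"tx": 0, "ty": 0, "tz": 4, "ax": 0, "ay": 0, "az": 0}, {"tx": 0, "ty": 0, "tz": 0.9, "ax": 0, "ay": 0, "az": 0}, {"tx": 0, "ty": 0, "tz": 0, "ax": 0, "ay": 0, "az": 0}])

```text
t: 1.82
tool_pos: [0.4842, 0.2954, 0.0853]
tcp_rot: [-3.068, 0.671, -0.001]
contact_force: [0.0, 0.4, -0.0]
width: 0.005
grasp_force: 0.0
```

>>> servo_tool(increments=[{"tx": 0, "ty": 0, "tz": 0, "ax": 0, "ay": 0, "az": 0}, {"tx": 0, "ty": 0, "tz": 0, "ax": 0, "ay": 0, "az": 0}])

```text
t: 2.08
tool_pos: [0.4845, 0.2951, 0.0861]
tcp_rot: [-3.066, 0.673, -0.003]
contact_force: [0.4, -0.6, -0.2]
width: -0.0
grasp_force: 0.0
```

>>> servo_tool(increments=[{"tx": -0.1, "ty": 0, "tz": 1.3, "ax": 0, "ay": 0, "az": 0}, {"tx": 0, "ty": 0, "tz": 0.3, "ax": 0, "ay": 0, "az": 0}, {"tx": 0, "ty": 0, "tz": 0.2, "ax": 0, "ay": 0, "az": 0}, {"tx": 0, "ty": 0, "tz": 0.2, "ax": 0, "ay": 0, "az": 0}, {"tx": 0, "ty": 0, "tz": 0, "ax": 0, "ay": 0, "az": 0}])

```text
t: 2.7
tool_pos: [0.4832, 0.2945, 0.0643]
tcp_rot: [-3.068, 0.674, -0.001]
contact_force: [1.1, 0.3, 0.1]
width: 0.004
grasp_force: 0.0
```

>>> servo_tool(increments=[{"tx": 0, "ty": 0, "tz": 0.2, "ax": 0, "ay": 0, "az": 0}, {"tx": 0, "ty": 0, "tz": 0.2, "ax": 0, "ay": 0, "az": 0}, {"tx": 0, "ty": 0, "tz": 0, "ax": 0, "ay": 0, "az": 0}])

```text
t: 3.08
tool_pos: [0.4834, 0.2946, 0.0605]
tcp_rot: [-3.068, 0.674, -0.001]
contact_force: [0.8, -1.2, 1.5]
width: 0.006
grasp_force: 1.1
```

>>> servo_tool(increments=[{"tx": 0, "ty": 0, "tz": 0.1, "ax": 0, "ay": 0, "az": 0}, {"tx": 0, "ty": 0, "tz": 0, "ax": 0, "ay": 0, "az": 0}])

```text
t: 3.32
tool_pos: [0.4833, 0.2947, 0.0596]
tcp_rot: [-3.068, 0.674, -0.001]
contact_force: [0.0, -0.1, 3.1]
width: 0.003
grasp_force: 1.4
```

```bash
python3 - <<'E'
from h import *
from rig import *
import time
print(observe()["contact_force"],observe()["tool_pos"],observe()["moment"])
c=capture("scene")["color"];w=capture("wrist")["color"]
print(observe()["contact_force"],observe()["tool_pos"])
a=cv2.resize(c[150:230,140:230],(540,480),interpolation=cv2.INTER_CUBIC)
cv2.imwrite("pics/press1.png",a)
E
```

```text
[ 0.03635726 -0.05483268  3.06101342] [0.48334437 0.29465886 0.05963903] [-0.1028764  -0.08495651  0.00082658]
[ 0.57154076 -0.07325502  2.86709538] [0.48334051 0.29464629 0.05962303]
```

View pics/press1.png

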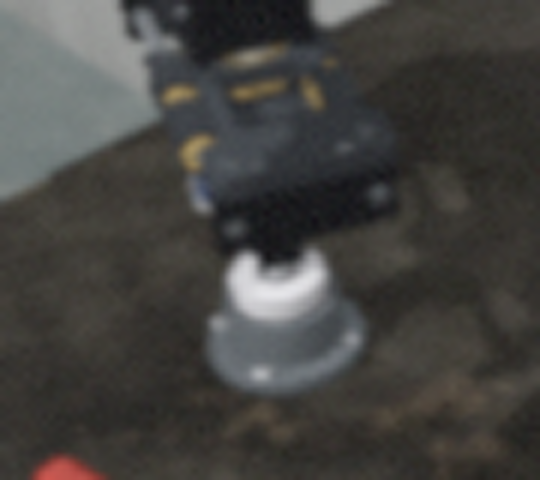

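The fingertips are centred on the round pin (crop (285,262)) and force is just building, so contact came lower than the nominal tip length suggests. I'll carry on in small steps and go by the force.

>>> servo_tool(increments=[{"tx": 0, "ty": 0, "tz": 0.15, "ax": 0, "ay": 0, "az": 0}, {"tx": 0, "ty": 0, "tz": 0.15, "ax": 0, "ay": 0, "az": 0}, {"tx": 0, "ty": 0, "tz": 0, "ax": 0, "ay": 0, "az": 0}])

```text
t: 3.8
tool_pos: [0.4833, 0.2947, 0.0565]
tcp_rot: [-3.068, 0.674, -0.001]
contact_force: [1.9, 0.1, 2.4]
width: 0.009
grasp_force: 1.2
```

>>> servo_tool(increments=[{"tx": 0, "ty": 0, "tz": 0.1, "ax": 0, "ay": 0, "az": 0}, {"tx": 0, "ty": 0, "tz": 0, "ax": 0, "ay": 0, "az": 0}])

```text
t: 4.05
tool_pos: [0.4833, 0.2947, 0.0556]
tcp_rot: [-3.068, 0.674, -0.001]
contact_force: [2.9, -0.7, 2.6]
width: 0.001
grasp_force: 1.4
```

>>> servo_tool(increments=[{"tx": 0, "ty": 0, "tz": 0.1, "ax": 0, "ay": 0, "az": 0}, {"tx": 0, "ty": 0, "tz": 0, "ax": 0, "ay": 0, "az": 0}])

```text
t: 4.3
tool_pos: [0.4833, 0.2947, 0.0554]
tcp_rot: [-3.068, 0.674, -0.001]
contact_force: [0.9, -0.6, 7.0]
width: 0.006
grasp_force: 3.7
```

>>> servo_tool(increments=[{"tx": 0, "ty": 0, "tz": 0.1, "ax": 0, "ay": 0, "az": 0}, {"tx": 0, "ty": 0, "tz": 0, "ax": 0, "ay": 0, "az": 0}])

```text
t: 4.55
tool_pos: [0.4834, 0.2947, 0.0552]
tcp_rot: [-3.068, 0.673, -0.002]
contact_force: [-1.7, -2.1, 12.2]
width: 0.005
grasp_force: 6.1
```

Round pin is home: the tool stopped at z 0.0552 and the force rose to 12 N. I'll lift, turn to line up with the other pins, and move to the square one.

>>> servo_tool(increments=[{"tx": 0, "ty": 0, "tz": -1.5, "ax": 0, "ay": 0, "az": 0}, {"tx": 0, "ty": 0, "tz": -6, "ax": 0, "ay": 0, "az": 0}, {"tx": 0, "ty": 0, "tz": -6, "ax": 0, "ay": 0, "az": -0.155}, {"tx": 0, "ty": 0, "tz": 0, "ax": 0, "ay": 0, "az": -0.155}, {"tx": 0, "ty": 5, "tz": 0, "ax": 0, "ay": 0, "az": 0}])

```text
t: 5.18
tool_pos: [0.4769, 0.2464, 0.1888]
tcp_rot: [-3.134, 0.187, -0.001]
contact_force: [0.4, -1.4, 0.3]
width: 0.009
grasp_force: 0.0
```

>>> servo_tool(increments=[{"tx": 0, "ty": 5, "tz": 0, "ax": 0, "ay": 0, "az": 0}, {"tx": 0, "ty": 5, "tz": 0, "ax": 0, "ay": 0, "az": 0}, {"tx": 0, "ty": 5, "tz": 0, "ax": 0, "ay": 0, "az": 0}, {"tx": 0, "ty": 5, "tz": 0, "ax": 0, "ay": 0, "az": 0}, {"tx": 0, "ty": 5, "tz": 0, "ax": 0, "ay": 0, "az": 0}])

```text
t: 5.8
tool_pos: [0.445, -0.0046, 0.1883]
tcp_rot: [-3.135, 0.192, 0.002]
contact_force: [0.9, 0.2, -0.3]
width: -0.001
grasp_force: 0.0
```

>>> servo_tool(increments=[{"tx": 0, "ty": 5, "tz": 0, "ax": 0, "ay": 0, "az": 0}, {"tx": 0, "ty": 5, "tz": 0, "ax": 0, "ay": 0, "az": 0}, {"tx": 0, "ty": 5, "tz": 0, "ax": 0, "ay": 0, "az": 0}, {"tx": 0, "ty": 5, "tz": 0, "ax": 0, "ay": 0, "az": 0}, {"tx": 0, "ty": 0, "tz": 0, "ax": 0, "ay": 0, "az": 0}])

```text
t: 6.42
tool_pos: [0.4204, -0.2037, 0.1879]
tcp_rot: [-3.134, 0.201, 0.003]
contact_force: [-0.1, -0.1, 0.0]
width: 0.006
grasp_force: 0.0
```

```bash
python3 look.py square .458 -.214; python3 - <<'E'
from h import *
c=np.load("w_square.npz");w=[pix(c,(.458,-.214,.058)),pix(c,(.488,.082,.058))];print(w)
t=np.load("top.npz")
u,v=[int(k) for k in w[0]]
a=cv2.resize(c["color"][max(v-50,0):v+50,u-50:u+50],(500,500),interpolation=cv2.INTER_CUBIC)
cv2.imwrite("pics/z_square.png",a);print(u,v)
E
```

```text
6.425 [ 0.4203843  -0.20374728  0.1879328 ] [-0.08376254 -0.06265295  0.01201334] 0.006218358866667062 px [284.53071425 168.6681182 ]
X [ 0.99177014 -0.12801472 -0.00205636] Z [-1.96486953e-03  8.40974685e-04 -9.99997716e-01]
cm to go (tool) [ 3.88631968  0.54222218 11.88499929]
[array([284.53071425, 168.6681182 ]), array([-21.60358832, 177.50529365])]
284 168
```

View pics/z_square.png

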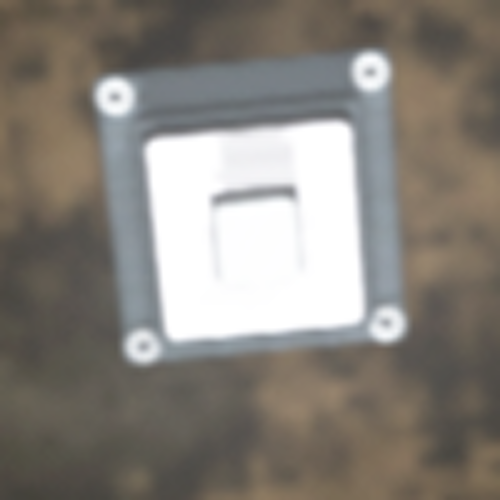

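The crop shows the insert centred at about (259,230) and the pin top at (257,241).

```bash
python3 -c "
from h import *
from rig import *
c=np.load('w_square.npz');a=ray(c,(285.3,163.5),.042);b=ray(c,(284.9,165.7),.058);print(a,b)
from scipy.spatial.transform import Rotation as R
o=observe();m=R.from_rotvec(o['tcp_rot']).as_matrix();p=(a+b)/2;p[2]=.075
print(m.T@(p-o['tool_pos'])*100)"
```

```text
[ 0.46045648 -0.21536469  0.042     ] [ 0.46074285 -0.21468659  0.058     ]
[ 4.13557934  0.7473439  11.29074716]
```

>>> servo_tool(increments=[{"tx": 2.1, "ty": 0.4, "tz": 2, "ax": 0, "ay": 0, "az": 0}, {"tx": 2, "ty": 0.3, "tz": 4, "ax": 0, "ay": 0, "az": 0}, {"tx": 0, "ty": 0, "tz": 3.5, "ax": 0, "ay": 0, "az": 0}, {"tx": 0, "ty": 0, "tz": 1.5, "ax": 0, "ay": 0, "az": 0}, {"tx": 0, "ty": 0, "tz": 0, "ax": 0, "ay": 0, "az": 0}])

```text
t: 7.1
tool_pos: [0.4612, -0.2128, 0.0781]
tcp_rot: [-3.136, 0.191, 0.003]
contact_force: [0.0, -0.3, 0.3]
width: 0.006
grasp_force: 0.0
```

>>> servo_tool(increments=[{"tx": 0, "ty": 0, "tz": 0, "ax": 0, "ay": 0, "az": 0}, {"tx": 0, "ty": 0, "tz": 0, "ax": 0, "ay": 0, "az": 0}])

```text
t: 7.35
tool_pos: [0.4625, -0.2137, 0.08]
tcp_rot: [3.135, -0.192, 0.005]
contact_force: [-0.6, 0.3, -0.1]
width: 0.001
grasp_force: 0.0
```

>>> servo_tool(increments=[{"tx": -0.15, "ty": 0.1, "tz": 0.8, "ax": 0, "ay": 0, "az": 0}, {"tx": 0, "ty": 0, "tz": 0.3, "ax": 0, "ay": 0, "az": 0}, {"tx": 0, "ty": 0, "tz": 0.2, "ax": 0, "ay": 0, "az": 0}, {"tx": 0, "ty": 0, "tz": 0.2, "ax": 0, "ay": 0, "az": 0}, {"tx": 0, "ty": 0, "tz": 0, "ax": 0, "ay": 0, "az": 0}])

```text
t: 7.98
tool_pos: [0.4598, -0.2145, 0.0633]
tcp_rot: [-3.136, 0.193, 0.0]
contact_force: [-0.2, 0.0, 0.0]
width: 0.006
grasp_force: 0.0
```

>>> servo_tool(increments=[{"tx": 0, "ty": 0, "tz": 0.2, "ax": 0, "ay": 0, "az": 0}, {"tx": 0, "ty": 0, "tz": 0.2, "ax": 0, "ay": 0, "az": 0}, {"tx": 0, "ty": 0, "tz": 0, "ax": 0, "ay": 0, "az": 0}])

```text
t: 8.35
tool_pos: [0.46, -0.2145, 0.0593]
tcp_rot: [3.136, -0.193, -0.0]
contact_force: [-1.1, -1.2, 1.9]
width: 0.005
grasp_force: 0.9
```

>>> servo_tool(increments=[{"tx": 0, "ty": 0, "tz": 0.15, "ax": 0, "ay": 0, "az": 0}, {"tx": 0, "ty": 0, "tz": 0.15, "ax": 0, "ay": 0, "az": 0}, {"tx": 0, "ty": 0, "tz": 0, "ax": 0, "ay": 0, "az": 0}])

```text
t: 8.72
tool_pos: [0.46, -0.2145, 0.0564]
tcp_rot: [3.136, -0.193, -0.0]
contact_force: [-2.0, -0.4, 2.7]
width: 0.006
grasp_force: 1.0
```

>>> servo_tool(increments=[{"tx": 0, "ty": 0, "tz": 0.1, "ax": 0, "ay": 0, "az": 0}, {"tx": 0, "ty": 0, "tz": 0, "ax": 0, "ay": 0, "az": 0}])

```text
t: 8.98
tool_pos: [0.46, -0.2145, 0.0555]
tcp_rot: [3.136, -0.193, -0.0]
contact_force: [-1.8, -0.4, 3.0]
width: 0.002
grasp_force: 1.3
```

>>> servo_tool(increments=[{"tx": 0, "ty": 0, "tz": 0.1, "ax": 0, "ay": 0, "az": 0}, {"tx": 0, "ty": 0, "tz": 0, "ax": 0, "ay": 0, "az": 0}])

```text
t: 9.22
tool_pos: [0.46, -0.2145, 0.0554]
tcp_rot: [3.135, -0.192, 0.0]
contact_force: [-3.1, 1.4, 10.0]
width: 0.004
grasp_force: 4.5
```

Square pin is home: it stopped at z 0.0554 with 10 N. I'll lift, move to the oblong pin and check the first two on the way.

>>> servo_tool(increments=[{"tx": 0, "ty": 0, "tz": -1.5, "ax": 0, "ay": 0, "az": 0}, {"tx": 0, "ty": 0, "tz": -6, "ax": 0, "ay": 0, "az": 0}, {"tx": 0, "ty": 0, "tz": -6, "ax": 0, "ay": 0, "az": 0}, {"tx": -0.8, "ty": -5, "tz": 0, "ax": 0, "ay": 0, "az": 0}, {"tx": -0.8, "ty": -5, "tz": 0, "ax": 0, "ay": 0, "az": 0}])

```text
t: 9.85
tool_pos: [0.4572, -0.1123, 0.1911]
tcp_rot: [-3.134, 0.196, -0.007]
contact_force: [-0.1, -0.2, -0.3]
width: 0.006
grasp_force: 0.0
```

>>> servo_tool(increments=[{"tx": -0.8, "ty": -5, "tz": 0, "ax": 0, "ay": 0, "az": 0}, {"tx": -0.8, "ty": -5, "tz": 0, "ax": 0, "ay": 0, "az": 0}, {"tx": -0.8, "ty": -5, "tz": 0, "ax": 0, "ay": 0, "az": 0}, {"tx": -0.8, "ty": -5, "tz": 0, "ax": 0, "ay": 0, "az": 0}, {"tx": 0, "ty": 0, "tz": 0, "ax": 0, "ay": 0, "az": 0}])

```text
t: 10.48
tool_pos: [0.4497, 0.0923, 0.1903]
tcp_rot: [-3.135, 0.185, -0.003]
contact_force: [-0.5, -0.1, 0.4]
width: 0.006
grasp_force: 0.0
```

```bash
python3 look.py oblong .488 .082; python3 - <<'E'
from h import *
from rig import *
c=np.load("w_oblong.npz");S=np.load("scene.npz")["color"];n=capture("scene")["color"]
u,v=[int(k) for k in pix(c,(.488,.082,.058))];print(u,v)
a=cv2.resize(c["color"][v-50:v+50,u-50:u+50],(500,500),interpolation=cv2.INTER_CUBIC)
f=lambda i,u,v:cv2.resize(i[v-21:v+21,u-21:u+21],(250,250),interpolation=cv2.INTER_CUBIC)
b=np.vstack([f(S,188,194),f(n,188,194)]);cv2.imwrite("pics/z_oblong.png",np.hstack([a,b]))
E
```

```text
10.475 [0.44967327 0.09225471 0.19030957] [-0.47706209 -0.10180631  0.3844703 ] 0.0063024694604229894 px [285.00822117 168.1518308 ]
X [ 0.99307853 -0.11743396  0.00207191] Z [ 0.00226651  0.00152358 -0.99999627]
cm to go (tool) [ 3.9014358   0.58988592 12.13803643]
285 168
```

View pics/z_oblong.png

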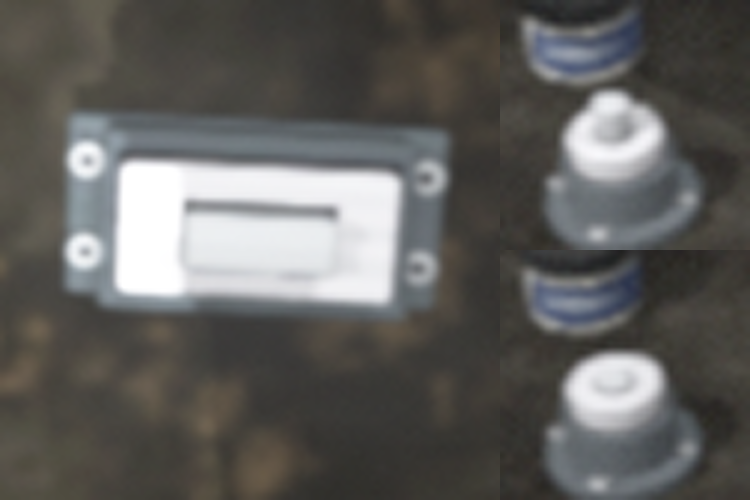

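The scene crop shows the round pin now almost flush. In the wrist crop the oblong pin top is centred at (261,241), the insert at (257,232), and the long axis lies within about 2° of tool y.

```bash
python3 -c "
from h import *
from rig import *
c=np.load('w_oblong.npz');a=ray(c,(285.9,163.9),.042);b=ray(c,(286.7,165.7),.058);print(a,b)
from scipy.spatial.transform import Rotation as R
o=observe();m=R.from_rotvec(o['tcp_rot']).as_matrix();p=(a+b)/2;p[2]=.075
print(o['tool_pos'],m.T@(p-o['tool_pos'])*100)"
```

```text
[0.48967474 0.08061511 0.042     ] [0.49013638 0.08014198 0.058     ]
[0.44917923 0.08968031 0.1898923 ] [ 4.14813441  0.43730453 11.4915496 ]
```

>>> servo_tool(increments=[{"tx": 2.1, "ty": 0.2, "tz": 2, "ax": 0, "ay": 0, "az": 0}, {"tx": 2, "ty": 0.2, "tz": 4, "ax": 0, "ay": 0, "az": 0}, {"tx": 0, "ty": 0, "tz": 3.5, "ax": 0, "ay": 0, "az": 0}, {"tx": 0, "ty": 0, "tz": 1.3, "ax": 0, "ay": 0, "az": 0}, {"tx": 0, "ty": 0, "tz": 0, "ax": 0, "ay": 0, "az": 0}])

```text
t: 11.2
tool_pos: [0.4892, 0.0793, 0.0814]
tcp_rot: [3.135, -0.194, -0.001]
contact_force: [-0.4, 1.1, 0.7]
width: 0.005
grasp_force: 0.0
```

>>> servo_tool(increments=[{"tx": 0, "ty": 0, "tz": 0, "ax": 0, "ay": 0, "az": 0}, {"tx": 0, "ty": 0, "tz": 0, "ax": 0, "ay": 0, "az": 0}])

```text
t: 11.45
tool_pos: [0.4901, 0.0806, 0.0829]
tcp_rot: [-3.134, 0.192, -0.004]
contact_force: [-0.0, -0.1, -0.6]
width: 0.005
grasp_force: 0.0
```

>>> servo_tool(increments=[{"tx": 0, "ty": 0, "tz": 1, "ax": 0, "ay": 0, "az": 0}, {"tx": 0, "ty": 0, "tz": 0.4, "ax": 0, "ay": 0, "az": 0}, {"tx": 0, "ty": 0, "tz": 0.2, "ax": 0, "ay": 0, "az": 0}, {"tx": 0, "ty": 0, "tz": 0.2, "ax": 0, "ay": 0, "az": 0}, {"tx": 0, "ty": 0, "tz": 0, "ax": 0, "ay": 0, "az": 0}])

```text
t: 12.08
tool_pos: [0.4892, 0.0802, 0.0633]
tcp_rot: [3.136, -0.193, -0.0]
contact_force: [-0.3, 0.7, 1.4]
width: 0.004
grasp_force: 0.5
```

>>> servo_tool(increments=[{"tx": 0, "ty": 0, "tz": 0.2, "ax": 0, "ay": 0, "az": 0}, {"tx": 0, "ty": 0, "tz": 0.2, "ax": 0, "ay": 0, "az": 0}, {"tx": 0, "ty": 0, "tz": 0, "ax": 0, "ay": 0, "az": 0}])

```text
t: 12.45
tool_pos: [0.4892, 0.0801, 0.0593]
tcp_rot: [3.136, -0.193, -0.0]
contact_force: [-1.3, 0.3, 1.9]
width: 0.004
grasp_force: 0.7
```

>>> servo_tool(increments=[{"tx": 0, "ty": 0, "tz": 0.1, "ax": 0, "ay": 0, "az": 0}, {"tx": 0, "ty": 0, "tz": 0.1, "ax": 0, "ay": 0, "az": 0}, {"tx": 0, "ty": 0, "tz": 0, "ax": 0, "ay": 0, "az": 0}])

```text
t: 12.82
tool_pos: [0.4893, 0.0801, 0.0575]
tcp_rot: [3.136, -0.193, -0.0]
contact_force: [-2.7, 0.5, 2.9]
width: 0.009
grasp_force: 1.3
```

>>> servo_tool(increments=[{"tx": 0, "ty": 0, "tz": 0.1, "ax": 0, "ay": 0, "az": 0}, {"tx": 0, "ty": 0, "tz": 0.1, "ax": 0, "ay": 0, "az": 0}, {"tx": 0, "ty": 0, "tz": 0, "ax": 0, "ay": 0, "az": 0}])

```text
t: 13.2
tool_pos: [0.4893, 0.0801, 0.0554]
tcp_rot: [3.136, -0.193, -0.0]
contact_force: [-0.8, 0.3, 2.3]
width: 0.004
grasp_force: 1.5
```

>>> servo_tool(increments=[{"tx": 0, "ty": 0, "tz": 0.1, "ax": 0, "ay": 0, "az": 0}, {"tx": 0, "ty": 0, "tz": 0, "ax": 0, "ay": 0, "az": 0}])

```text
t: 13.45
tool_pos: [0.4893, 0.0801, 0.0553]
tcp_rot: [3.135, -0.192, 0.0]
contact_force: [-4.1, 1.2, 9.2]
width: 0.003
grasp_force: 4.8
```

Oblong pin is home too: it stopped at z 0.0553 with 9 N. I'll lift clear and check.

>>> servo_tool(increments=[{"tx": 0, "ty": 0, "tz": -1.5, "ax": 0, "ay": 0, "az": 0}, {"tx": 0, "ty": 0, "tz": -6, "ax": 0, "ay": 0, "az": 0}, {"tx": 0, "ty": 0, "tz": -6, "ax": 0, "ay": 0, "az": 0}, {"tx": -4, "ty": 0, "tz": -2, "ax": 0, "ay": 0, "az": 0}, {"tx": -2, "ty": 0, "tz": 0, "ax": 0, "ay": 0, "az": 0}])

```text
t: 14.08
tool_pos: [0.4298, 0.088, 0.2114]
tcp_rot: [-3.132, 0.192, -0.007]
contact_force: [-1.0, 0.0, -0.5]
width: 0.005
grasp_force: 0.0
```

>>> servo_tool(increments=[{"tx": 0, "ty": 0, "tz": 0, "ax": 0, "ay": 0, "az": 0}, {"tx": 0, "ty": 0, "tz": 0, "ax": 0, "ay": 0, "az": 0}])

```text
t: 14.32
tool_pos: [0.4305, 0.0877, 0.2094]
tcp_rot: [-3.136, 0.192, -0.001]
contact_force: [-1.2, -0.7, -0.1]
width: -0.001
grasp_force: 0.0
```

```bash
python3 - <<'E'
from h import *
from rig import *
n=capture("scene")["color"];w=capture("wrist")
f=lambda i,u,v:cv2.resize(i[v-21:v+21,u-21:u+21],(250,250),interpolation=cv2.INTER_CUBIC)
u,v=[int(k) for k in pix(w,(.489,.08,.05))]
g=lambda i:cv2.resize(i[max(v-45,0):v+45,u-45:u+45],(250,250))
cv2.imwrite("pics/final.png",np.hstack([f(n,244,230),f(n,335,305),g(w["color"])]))
E
```

```text
(no output)
```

View pics/final.png

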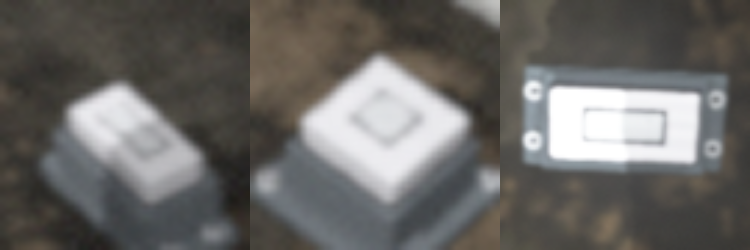

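The oblong pin (crop (140,125)) and the square pin (crop (385,118)) both sit nearly flush, with their inserts up. The hand is clear, so I'll hand the job in.

```bash
python3 -c "
from rig import *
print(job_done())"
```

```text
the job is handed in; nothing more can be done
None
```

I pressed the round, square and oblong pins home in that order with peak readings of about 12, 10 and 9 N; the pictures show all three nearly flush, and I handed the job in at about 14 s with the hand clear. The round pin's 12 N is right at the level where its insert begins to sink, so it may have dipped very slightly before springing back.

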